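# Unclip the dosing module from the sloping rail and lay it in the service cradle

### The arm

A 6-joint arm with a two-finger parallel gripper is mounted at the origin on the work surface. World frame = base frame: x ahead of the robot, y to its left, z up, the work surface at z = 0. Lengths are in m, angles in rad, forces in N, time in s.
With the tool pointing down it reaches from about 0.375 to 0.925 m from the base axis. Payload 5.7 kg.
Tool frame: the origin (TCP) lies midway between the tips of the shut fingers; the grasp point (between the pads) lies 19 mm behind it; z points along the fingers, y is the line along which they close (so a half turn about z gives the same grasp; the last joint's range is limited). The gripper opens to 88 mm and grips with 3 to 60 N. Pads are 20 mm wide; open, the fingers measure 115 mm over their backs; the gripper's body (75 mm by 178 mm) begins 61 mm behind the grasp point.
Start: joints at [-1.33, 0.359, 1.51, -0, 1.272, -0.115], TCP at [0.209, -0.562, 0.223] pointing down, gripper open.
Joint ranges: [-2.97, 2.97], [-1.01, 2.36], [0.21, 2.38], [-0.96, 4.11], [0.2, 2.71], [-2.98, 2.98]. Speed limits (rad/s): [2.39, 2.39, 3.14, 3.14, 3.14, 3.14].

### API

Orientations are given as a unit quaternion [x, y, z, w].
In Python, from bench import move_ptp, servo_line, goto_joints, move_gripper, sleep, inverse_kinematics, capture, PlanningError, close_job, spot_in, silhouettes, current_clock, current_joint_pos, current_qvel, current_joint_torque, current_position, current_orientation, current_force, current_torque, current_finger_gap, current_grip_force gives the robot as it stands. Calls block until the motion is done:
- move_ptp(position, orientation): joint-space move of the TCP to a pose.
- servo_line(position, orientation=None, rate=0.15, contact_N=None): straight line of the TCP; orientation=None keeps the orientation; rate is the mean speed in m/s. With contact_N (N) it stops when the force on the tool has changed by that much, and returns True; else False.
- goto_joints(angles): joint-space move.
- move_gripper(opening): finger opening in m; the grip force is fixed at half the most; returns when the fingers have stopped.
- sleep(seconds).
- inverse_kinematics(position, orientation): joint angles nearest the present ones, or None.
- capture(name): name is "scene" or "side" or "wrist"; returns a dict with "image" (400x640x3 uint8, blue, green, red), "range_z" (400x640 float32, m along the optical axis (not along the pixel's ray), 0 where there is no reading), "intrinsics" (3x3 intrinsics, pixels), "R" (3x3) and "t" (3): a world point X has camera coordinates R X + t. Camera axes: x right, y down, z forward; pixel columns grow to the right and rows downward; lengths in m; the calibration is good to about 2 mm. A picture is of the moment at which its call begins.
A pose or a line that the arm cannot do raises PlanningError and nothing moves.
- close_job(): hands the job in; it is judged then, once.
Trained networks look in the newest picture that a camera, given by its name, has taken for a name from the list of things; names that differ only in an ending like _2 or _b are one class to them, and where a whole thing is asked for, a point or a joint stands for the part that bears it (a point fixed in the world has none). Each returns a list of dicts, best first, with "conf" (0 to 1); they miss things now and then, are a little off and sometimes report something else, mostly with a low value. They report only what shows in the picture. A call takes as long as a camera call.
- spot_in(camera, query): "xy" ([column, row] in pixels, amid what is visible of it).
- silhouettes(camera, query): "region" (400x640 bool, what is visible of it) and "xy" ([column, row] in pixels, amid what is visible of it).
Readings, each from a call of its own:
- current_clock(): time.
- current_joint_pos(): joint angles.
- current_qvel(): joint speeds.
- current_joint_torque(): joint torques, N m.
- current_position(): TCP position.
- current_orientation(): TCP orientation.
- current_force(): force on the tool from outside, world axes, zero at the start.
- current_torque(): the same for the moment, N m.
- current_finger_gap(): finger opening in m.
- current_grip_force(): force on a finger pad.
Only numpy, scipy, OpenCV 4.12 (cv2) and the standard library are available. Lean on these libraries where they do the work, as an engineer would, in place of code of your own. Each camera call takes 0.05 s, during which the arm holds its last target. There are 200 camera calls.

### The job

Take the dosing module with the round knob off the sloping rail: of the two jaws that hold its upper and lower edges one is rigid and the other is a sprung catch, they look alike and only the feel tells which is which, so find the edge that gives, swing that edge out past its catch and then unhook the other edge, without wrenching the clip. Lower the module, knob face up, into the empty pocket of the service cradle so that it sits flat on the bottom, setting it down rather than dropping it, and let go. Leave the other modules clipped on and everything else where it stands.

Things in the scene. Friction and masses are not known exactly. Their poses are not given: they have to be found in the camera images.
- knob_module: The module to move: grey plastic box, white face with a round black knob (30 mm across, 13 mm high). Origin: centre of its back. Own z out of its face, x up the panel's slope (across the rail), y along the rail. Box 60 mm in x, 70 in y, 80 deep in z; 0.2 to 0.45 kg. On the rail its z leans 25 degrees from vertical, towards the panel's low front edge, roughly towards the robot.
- module_grip (a point): Point inside the knob module on its own z axis, 50 mm from its back (30 mm below its face): midway between the two x faces, 60 mm apart, by which it is best gripped. Axes as the module. Fingertips must stay 24 mm above the module's back to clear the jaws.
- module_upper (a point): Tip of the upper lug, which sticks out at module +x (x 30 to 38 mm, z 4 to 10 mm, 60 mm wide) under the upper jaw. A rigid jaw overhangs the lug with 1.5 mm play: its edge, about which the module swings, is at module x 33 mm, z 11.5 mm (if it is the lower one, x -33 mm). After 0.27 rad of swing this lug can be drawn 15 mm out from under it, along x, and then off the panel.
- module_lower (a point): Tip of the lower lug at module -x (x -30 to -38 mm, z 4 to 10 mm, 60 mm wide). Swung out about the rigid jaw, the other lug pushes its sprung jaw back on its ramp (5 to 16 N; felt as under 1.6 N m about module y in the first 0.1 rad, up to 2 later) and clicks free at 0.19 to 0.23 rad. Swung out at the rigid jaw, it stops dead within 0.03 rad (over 2 N m); 160 N on the clip is too much.
- window_module: Bystander, same body and lugs as the knob module and clipped on the same rail (80 mm deep) but with a rectangular black window frame 30 x 46 mm, 6 mm high, on its face instead of a knob. Origin and axes as the knob module.
- blank_module: Bystander, same body and lugs as the knob module and clipped on the same rail (80 mm deep) but with a flat plain face with four small screws. Origin and axes as the knob module. The three modules hang in a row, 84 mm apart centre to centre (14 mm gaps), in any order.
- rail_panel: Fixed grey panel 190 x 300 mm on a stand, sloping 25 degrees, with a rail that carries three clips, one behind each module. Origin at table height under its middle; own x level, from low front to high back edge, y along the rail.
- clip_p: Fixed black clip base, 116 mm across the rail and 79 along it, behind one of the modules (any). Origin and axes as a module clipped on it. Two steel jaws that look alike stand 33 to 55 mm from its centre at +x and -x, 21 mm high. One is rigid, the other slides 10 mm outwards against a spring (3 N at rest, 7 N at the 5 mm the lug needs); clips are mounted either way round.
- clip_q: Another clip base, as clip_p; it may be mounted the other way round.
- clip_r: The third clip base, as clip_p; it may be mounted the other way round.
- pocket (a point): Centre of the floor of the cradle's empty pocket, 6 mm above the table; own z up. The pocket is 82 mm along own x and 80 mm along own y, its walls stand 22 mm above its floor (12 to 14 mm thick). The module fits either way round.
- cradle: Fixed black service cradle, 110 mm (own x) by 196 mm (own y), 28 mm high, with two pockets side by side along y; origin at table height in its middle. The pocket at +y is empty, the light sensor stands in the other.
- light_sensor: Bystander: aluminium disc 72 mm across with an upright cylinder, 42 mm high in all, standing in the other pocket. Origin under its centre.
- nutrient_bottle: Bystander: white plastic bottle, 84 mm across, 170 mm high, behind the work. Origin under its centre.
- pipe_stub: Bystander: white plastic pipe end, 88 mm across, 130 mm high, standing. Origin under its centre.
- seedling_pot: Bystander: small black pot, 72 mm across and 60 mm high, with a green seedling to about 190 mm high. Origin under its centre.
- meter_pen: Bystander: white hand-held meter, about 160 x 34 mm, 20 mm high, lying flat between the robot and the work. Origin under its case's centre.
- bay_mid (a point): Middle of the panel's face: centre of the middle bay, where the middle module's back rests, 95 mm above the table.

How it is judged:
On the way, in this order (a step that is already met when the one before it is completed fails the run):
1. the knob module is off the rail, held in the fingers clear of the panel (contact force between the fingers and knob_module above 1 N and distance between knob_module and bay_mid above 0.13 m), for 0.2 s.
2. it is lowered to the floor of the pocket, face up, while the fingers still hold it (x of knob_module in the frame of pocket between -0.008 and 0.008 m and y of knob_module in the frame of pocket between -0.008 and 0.008 m and z of knob_module in the frame of pocket below 0.004 m and angle between knob_module's own z axis and vertical below 0.1 rad and contact force between the fingers and knob_module above 1 N), for 0.1 s.
At the end, for the whole second after the job is handed in: The knob module lies in the empty pocket, face up within 0.1 rad, within 8 mm of the pocket's centre in each level direction, its back within 4 mm of the floor, released, at rest; the other two modules still clipped on, moved under 6 mm; other things moved under 15 mm (x of knob_module in the frame of pocket between -0.008 and 0.008 m and y of knob_module in the frame of pocket between -0.008 and 0.008 m and z of knob_module in the frame of pocket below 0.004 m and angle between knob_module's own z axis and vertical below 0.1 rad and linear speed of knob_module below 0.02 m/s and contact force between the fingers and knob_module below 0.05 N and distance of each of window_module, blank_module from where it was at the start of the episode below 0.006 m and distance of each of light_sensor, nutrient_bottle, pipe_stub, seedling_pot, meter_pen from where it was at the start of the episode below 0.015 m); the robot touches nothing.
It fails at once if the clip is wrenched: the knob module is forced against its clip with more than 160 N (contact force between knob_module and clip_p above 160 N or contact force between knob_module and clip_q above 160 N or contact force between knob_module and clip_r above 160 N).
It fails at once if another module is pulled or knocked more than 12 mm on the rail (distance of any of window_module, blank_module from where it was at the start of the episode above 0.012 m).
It fails at once if another loose thing is pushed more than 25 mm (distance of any of light_sensor, nutrient_bottle, pipe_stub, seedling_pot, meter_pen from where it was at the start of the episode above 0.025 m).
It also fails if it takes over 64 s, if anything falls off the work surface, if the arm or the gripper's body presses on something with over 40 N, if the wrist force passes 120 N, or if a joint passes its speed limit or range.

## Working session

There is one attempt and no reset: what is moved stays moved. The work goes in short steps, each a Python script; the robot and the scene stay as the last script left them, time stands still between calls to the robot, and variables do not carry over. Pictures are saved under pics/ and viewed, at most 10 in all, crops included, and the job is handed in when it is done.

```bash
mkdir -p pics; ls
cat > h.py <<'E'
import numpy as np, cv2
from bench import *
def pts(c,mask):
    z=c["range_z"]; v,u=np.nonzero(mask&(z>0)); d=z[v,u]; K=np.array(c["intrinsics"])
    P=np.stack([(u-K[0,2])/K[0,0]*d,(v-K[1,2])/K[1,1]*d,d],1)
    return (P-np.array(c["t"]))@np.array(c["R"])
E
python3 - <<'E'
from h import *
for n in("scene","side"):
    c=capture(n); cv2.imwrite(f"pics/{n}0.png",c["image"]); print(n,c["R"],c["t"])
    for q in("knob_module","window_module","blank_module","cradle","light_sensor","nutrient_bottle","pipe_stub","seedling_pot","meter_pen"):
        for s in silhouettes(n,q)[:2]:
            p=pts(c,s["region"]); print(q,round(s["conf"],2),np.round(s["xy"]),len(p), np.round(np.percentile(p,[3,50,97],axis=0),3).tolist() if len(p) else "")
    print("pocket",[(round(s["conf"],2),s["xy"]) for s in spot_in(n,"pocket")])
    print("bay",[(round(s["conf"],2),s["xy"]) for s in spot_in(n,"bay_mid")])
print(current_clock())
E
```

```text
bench.py
pics
scene [[ 0.63433957  0.77270519 -0.02323804]
 [ 0.40782165 -0.36002872 -0.83908332]
 [-0.6567304   0.52278678 -0.54350637]] [-0.40206643 -0.13655648  1.45187304]
knob_module 0.71 [378. 152.] 857 [[0.53, 0.24, 0.109], [0.585, 0.269, 0.152], [0.607, 0.313, 0.181]]
knob_module 0.7 [361. 200.] 4962 [[0.498, 0.042, 0.004], [0.629, 0.143, 0.065], [0.667, 0.312, 0.128]]
window_module 0.55 [321. 162.] 1023 [[0.501, 0.078, 0.11], [0.549, 0.099, 0.15], [0.57, 0.144, 0.18]]
window_module 0.31 [200. 267.] 2703 [[0.477, -0.342, 0.005], [0.537, -0.246, 0.023], [0.595, -0.153, 0.03]]
blank_module 0.75 [352. 161.] 832 [[0.532, 0.158, 0.115], [0.568, 0.183, 0.151], [0.589, 0.226, 0.179]]
cradle 0.81 [201. 265.] 2821 [[0.476, -0.342, 0.004], [0.539, -0.246, 0.023], [0.597, -0.153, 0.031]]
cradle 0.34 [381. 150.] 789 [[0.549, 0.241, 0.114], [0.585, 0.268, 0.153], [0.604, 0.309, 0.18]]
light_sensor 0.98 [180. 274.] 570 [[0.501, -0.322, 0.013], [0.534, -0.295, 0.016], [0.549, -0.261, 0.051]]
nutrient_bottle 0.88 [315. 281.] 2898 [[0.755, -0.152, 0.008], [0.793, -0.128, 0.098], [0.812, -0.08
[... 1047 characters left out ...]
, 0.179]]
cradle 0.62 [358. 195.] 708 [[0.471, -0.337, 0.003], [0.52, -0.237, 0.021], [0.582, -0.144, 0.03]]
light_sensor 0.69 [363. 182.] 128 [[0.496, -0.329, 0.011], [0.522, -0.286, 0.019], [0.552, -0.276, 0.049]]
nutrient_bottle 0.75 [286. 187.] 944 [[0.73, -0.116, 0.008], [0.759, -0.083, 0.086], [0.797, -0.069, 0.169]]
pipe_stub 0.84 [235. 287.] 2287 [[0.649, 0.361, 0.002], [0.682, 0.422, 0.088], [0.731, 0.445, 0.13]]
seedling_pot 0.68 [313. 178.] 330 [[0.686, -0.314, 0.005], [0.712, -0.264, 0.056], [0.741, -0.252, 0.15]]
meter_pen 0.78 [389. 232.] 519 [[0.308, -0.045, 0.001], [0.385, -0.018, 0.017], [0.458, -0.002, 0.021]]
pocket [(0.72, [358.6, 192.5])]
bay [(0.72, [296.3, 272.0])]
1.2
```

```bash
python3 -c "
import cv2,numpy as np
a=cv2.imread('pics/scene0.png')[100:340,120:520];b=cv2.imread('pics/side0.png')[140:320,200:440]
a=cv2.resize(a,(800,480));cv2.imwrite('pics/a.png',a);cv2.imwrite('pics/b.png',cv2.resize(b,(800,600)))"
```

```text
(no output)
```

View pics/a.png

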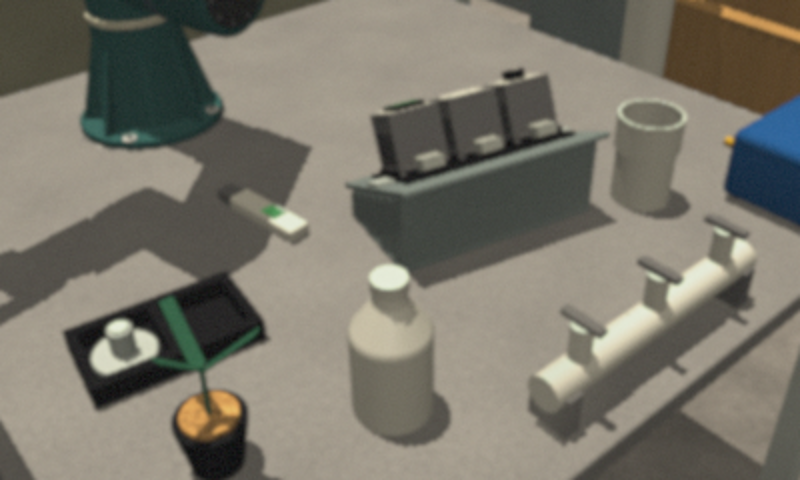

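View pics/b.png

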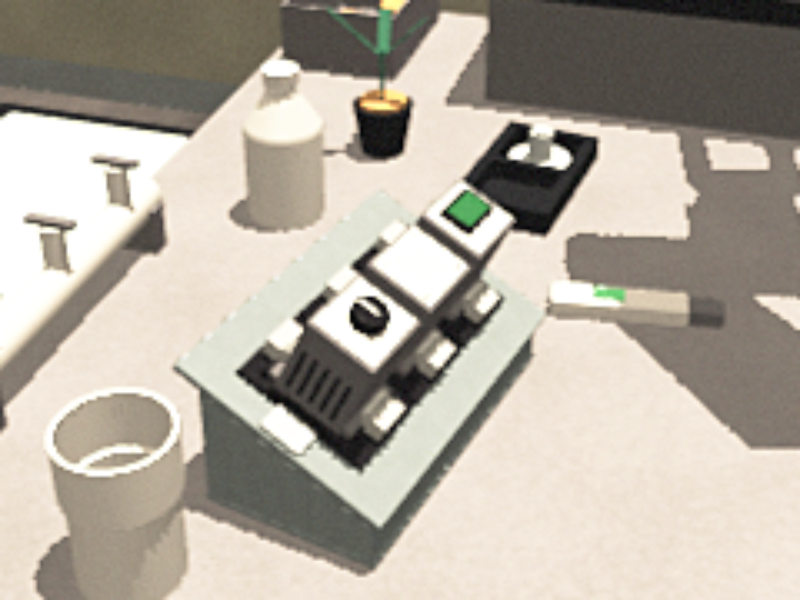

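The side view shows the knob module at the near (+y) end of the rail, about (310,234) in the full image, next to the pipe. The blank module is in the middle and the window module at the far end. The empty pocket is the one nearer the rail, with the sensor in the other. Next I'll use the wrist camera for accurate poses.

```bash
cat >> h.py <<'E'
from scipy.spatial.transform import Rotation as Rn
def camtcp(c):
    Rt=Rn.from_quat(current_orientation()).as_matrix(); cw=-np.array(c["R"]).T@np.array(c["t"])
    return Rt.T@(cw-np.array(current_position())), Rt.T@np.array(c["R"]).T
def quat(xa,za):
    za=za/np.linalg.norm(za); xa=xa-za*(xa@za); xa/=np.linalg.norm(xa)
    return Rn.from_matrix(np.stack([xa,np.cross(za,xa),za],1)).as_quat()
E
python3 - <<'E'
from h import *
c=capture("wrist"); print(*camtcp(c))
print(Rn.from_quat(current_orientation()).as_matrix().round(2))
# rough face planes from side cam
c=capture("side"); s=silhouettes("side","knob_module")[0]; p=pts(c,s["region"])
best=None;rng=np.random.default_rng(0)
for i in range(500):
    a=p[rng.choice(len(p),3,False)]; n=np.cross(a[1]-a[0],a[2]-a[0]); n/=np.linalg.norm(n)+1e-12; n*=np.sign(n[2])
    if abs(n[2]-.906)>.05: continue
    k=abs((p-a[0])@n)<.003
    if best is None or k.sum()>best[0]: best=(k.sum(),n,p[k])
print(best[0],best[1],best[2].mean(0))
q=quat(np.array([0.3,-1,0]),np.array([0,0,-1.]))
E
```

```text
[ 8.32047676e-02  4.97474765e-05 -1.61112308e-01] [[ 1.11376046e-03 -9.53927089e-01 -3.00036444e-01]
 [ 9.99998609e-01  1.43493037e-03 -8.50096867e-04]
 [ 1.24146184e-03 -3.00035080e-01  9.53927361e-01]]
[[ 0.94  0.35 -0.  ]
 [ 0.35 -0.94  0.  ]
 [ 0.   -0.   -1.  ]]
412 [-0.3893377   0.0825771   0.91738605] [0.55146718 0.29040457 0.16706854]
```

Run:
```python
from h import *
n=np.array([-.414,.083,.906]); n/=np.linalg.norm(n); my=np.array([.2,.98,0]); face=np.array([.551,.290,.167])
def show(t,d,qs):
    c=capture("wrist"); np.savez(f"w_{t}.npz",q=current_orientation(),**c); cv2.imwrite(f"pics/w_{t}.png",c["image"])
    for q in qs: print(t,q,[(round(s["conf"],2),np.round(s["xy"])) for s in spot_in("wrist",q)])
for s in(1,-1):
    print(s,inverse_kinematics([.53,-.22,.25],quat(s*my,np.array([0,0,-1.]))),inverse_kinematics(face+.1*n,quat(s*my,-n)))
s=-1
try:
    move_ptp([.53,-.22,.25],quat(s*my,np.array([0,0,-1.]))); show("crad",0,["cradle","pocket","light_sensor"])
    move_ptp(face+.15*n,quat(s*my,-n)); show("mod",0,["knob_module","blank_module","window_module"])
except PlanningError as e: print(e)
print(current_clock(),current_joint_pos(),current_force())
a=cv2.imread("pics/w_crad.png");b=cv2.imread("pics/w_mod.png")
cv2.imwrite("pics/w.png",cv2.resize(np.vstack([a,b]),(480,600)))
```

```text
1 [-5.13807924e-01  2.97655552e-01  1.53182093e+00 -4.44089210e-16
  1.31211617e+00 -3.12490816e-01] [ 0.61024672  0.18933913  1.75692848 -0.39321636  0.92241809  1.00757833]
-1 [-5.13807924e-01  2.97655552e-01  1.53182093e+00 -4.44089210e-16
  1.31211617e+00  2.82910184e+00] [ 0.61024672  0.18933913  1.75692848 -0.39321636  0.92241809 -2.13401432]
crad cradle [(0.57, array([314., 168.]))]
crad pocket [(0.95, array([313., 164.]))]
crad light_sensor [(0.66, array([312., 116.]))]
mod knob_module [(0.81, array([320., 181.]))]
mod blank_module [(0.87, array([323., 101.])), (0.54, array([319., 178.]))]
mod window_module [(0.78, array([321.,  30.]))]
8.35 [ 0.64293767  0.12707048  1.71454721 -0.37576517  1.03124744 -2.14644815] [-0.0528976  -0.25919182  1.22341532]
```

View pics/w.png

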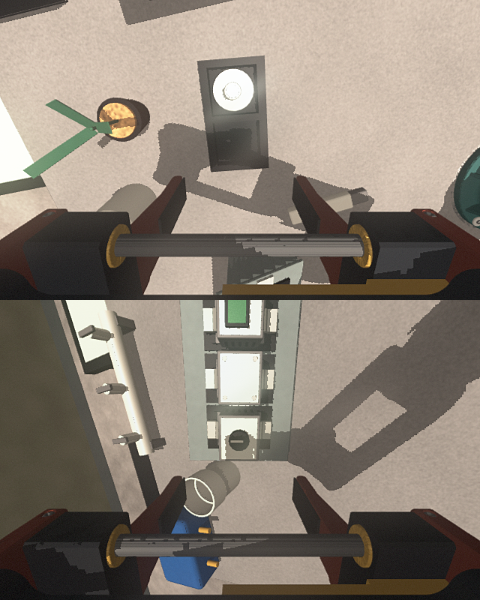

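The top picture shows the cradle, with the sensor at (312,116) and the empty pocket at about (316,180). The bottom one shows the three faces in a row, with the knob at (320,186) and the jaws on both sides. Fitting the poses now.

```bash
cat > fit.py <<'E'
from h import *
def rect(p,axx,axy,o):
    q=np.stack([(p-o)@axx,(p-o)@axy],1); (cx,cy),(w,h),a=cv2.minAreaRect((q*1000).astype(np.float32)); 
    return o+axx*cx/1e3+axy*cy/1e3,w,h,a
if __name__=="__main__":
    c=dict(np.load("w_crad.npz")); p=pts(c,np.ones((400,640),bool))
    near=(abs(p[:,0]-.53)<.13)&(abs(p[:,1]+.24)<.15)
    X,Y=np.eye(3)[:2]
    t=p[near]; top=t[(t[:,2]>.022)&(t[:,2]<.034)]
    # biggest connected blob by image of points
    g=np.zeros((300,260),np.uint8); ij=np.stack([(top[:,1]+.39)*1000,(top[:,0]-.40)*1000],1).astype(int).clip(0,[299,259]); g[ij[:,0],ij[:,1]]=1
    g2=cv2.morphologyEx(g,cv2.MORPH_CLOSE,np.ones((7,7),np.uint8)); n,l,st,_=cv2.connectedComponentsWithStats(g2); k=1+st[1:,4].argmax()
    top=top[l[ij[:,0],ij[:,1]]==k]; print("cradle top z",np.median(top[:,2]),len(top),rect(top,X,Y,np.array([.53,-.24,0])))
    cv2.imwrite("pics/g.png",cv2.resize(g[::-1],None,fx=2,fy=2,interpolation=0)*255)
    fl=t[(t[:,2]>0)&(t[:,2]<.012)&(abs(t[:,0]-.54)<.03)&(abs(t[:,1]+.2)<.025)]; print("floor",len(fl),fl.mean(0) if len(fl) else 0)
    # modules
    c=dict(np.load("w_mod.npz")); p=pts(c,np.ones((400,640),bool))
    n=np.array([-.414,.083,.906]); n/=np.linalg.norm(n); f=np.array([.551,.29,.167])
    w=p[(np.linalg.norm(p-f,axis=1)<.27)]
    for it in range(6):
        d=(w-f)@n; k=abs(d)<(.008 if it<2 else .003); m=w[k].mean(0); _,_,V=np.linalg.svd(w[k]-m,full_matrices=False); n=V[2]*np.sign(V[2,2]); f=m
    print("plane n",n,"tilt",np.degrees(np.arccos(n[2])),"yaw",np.degrees(np.arctan2(-n[1],-n[0])),k.sum())
    fp=w[k]; ay=np.cross(np.array([0,0,1]),-n)*-1; ay[2]=0; ay/=np.linalg.norm(ay); ay*=np.sign(ay[1]); ax=np.cross(ay,n)
    u=(fp-f)@ay; v=(fp-f)@ax
    print("ax",ax,"ay",ay,"u span",u.min(),u.max())
    g=np.zeros((400,400),np.uint8); ij=np.stack([u*1000+200,v*1000+200],1).astype(int).clip(0,399); g[ij[:,0],ij[:,1]]=1
    g2=cv2.morphologyEx(g,cv2.MORPH_CLOSE,np.ones((3,3),np.uint8)); nn,l,st,_=cv2.connectedComponentsWithStats(g2)
    lab=l[ij[:,0],ij[:,1]]
    for i in range(1,nn):
        if st[i,4]>300: print("face",rect(fp[lab==i],ay,ax,f),(lab==i).sum())
    cv2.imwrite("pics/g2.png",g*255)
E
python3 fit.py
```

```text
cradle top z 0.026997724674010584 5127 (array([ 0.53199072, -0.24399885,  0.        ]), 196.3826446533203, 110.2782974243164, 82.97667694091797)
floor 1415 [ 0.53986047 -0.20041361  0.00508381]
plane n [-0.41235668  0.08721983  0.90683773] tilt 24.92805691294471 yaw -11.942917682284536 9061
ax [ 0.88720855 -0.18765836  0.42147993] ay [ 0.20693708  0.97835425 -0.        ] u span -0.09967885122919752 0.11055442882021138
face (array([0.51832718, 0.13572418, 0.16672965]), 60.05051040649414, 42.4136848449707, 89.76509094238281) 2088
face (array([0.53309503, 0.2040352 , 0.16687471]), 60.12116622924805, 69.79232025146484, 89.96195220947266) 4260
face (array([0.55057054, 0.28621229, 0.16691735]), 60.02122497558594, 69.92193603515625, 89.81375885009766) 2713
```

```bash
cat >> h.py <<'E'
n=np.array([-0.41235668,0.08721983,0.90683773]); ax=np.array([0.88720855,-0.18765836,0.42147993]); ay=np.array([0.20693708,0.97835425,0.])
F=np.array([0.55057,0.28621,0.16692]); B=F-.08*n
def mp(x,z): return B+ax*x+n*z
Q0=quat(ay,-n); T0=mp(0,.031)
PV={+1:mp(.033,.0115),-1:mp(-.033,.0115)}   # +1: upper rigid (lower edge swings out)
def swung(s,th,off=np.zeros(3)):
    R=Rn.from_rotvec(ay*s*th); return PV[s]+R.apply(T0-PV[s])+off,(R*Rn.from_quat(Q0)).as_quat()
def wrench(): return np.array(current_force()),np.array(current_torque())
E
python3 - <<'E'
from h import *
move_ptp(mp(0,.15),Q0); c=capture("wrist")
servo_line(mp(0,.06),Q0,rate=.15); print("f",current_force())
hit=servo_line(T0,Q0,rate=.05,contact_N=8); print(hit,current_position()-T0,current_force())
w0=wrench()
move_gripper(.055); print(current_finger_gap(),current_grip_force()); print("grip wrench",wrench()[0]-w0[0],wrench()[1]-w0[1])
print(current_clock(),current_joint_pos())
E
```

```text
f [ 0.04986903 -1.1127995   0.37556256]
False [-2.85786869e-07 -8.08094825e-05 -2.04969804e-04] [0.15424984 0.14569992 0.22180719]
0.05987366713284865 29.992929697036743
grip wrench [-1.54241751 -0.38930059  1.72116989] [-0.03692593 -0.06198885 -0.02002497]
13.1083 [ 0.51847888  0.41361541  1.82853923 -0.4991339   0.62512007  1.09484452]
```

```bash
cat > test.py <<'E'
from h import *
w0=wrench()
def report(s,th):
    f,t=wrench(); f=f-w0[0]; t=t-w0[1]; M=t+np.cross(np.array(current_position())-PV[s],f)
    my=t@ay; mpv=M@ay; print(s,round(th,3),"f(x,y,z mod)",np.round([f@ax,f@ay,f@n],1),"ty",round(my,2),"Mpivot",round(mpv,2),"grip",round(current_finger_gap()*1e3,2)); return my,np.linalg.norm(f)
E
python3 - <<'E'
from test import *
for s in(1,-1):
    for th in(.012,.024,.034,.044):
        servo_line(*swung(s,th),rate=.02); m,f=report(s,th)
        if abs(m)>1.7 or f>45: break
    servo_line(*swung(s,0),rate=.02); report(s,0)
print(current_clock())
E
```

```text
1 0.012 f(x,y,z mod) [ 0.5  1.  -0.6] ty -0.09 Mpivot -0.1 grip 59.54
1 0.024 f(x,y,z mod) [-0.1  1.7 -1.3] ty -0.28 Mpivot -0.33 grip 60.11
1 0.034 f(x,y,z mod) [-3.5  2.7 -4.3] ty -1.59 Mpivot -1.8 grip 60.45
1 0.044 f(x,y,z mod) [-4.   3.8 -3. ] ty -1.42 Mpivot -1.6 grip 60.59
1 0 f(x,y,z mod) [0.9 1.1 2. ] ty -0.0 Mpivot 0.08 grip 59.62
-1 0.012 f(x,y,z mod) [-0.   1.5  3.8] ty 0.47 Mpivot 0.35 grip 59.65
-1 0.024 f(x,y,z mod) [-1.5  1.2  4.7] ty 0.57 Mpivot 0.39 grip 59.89
-1 0.034 f(x,y,z mod) [-0.6  3.1  3.7] ty 0.83 Mpivot 0.7 grip 59.79
-1 0.044 f(x,y,z mod) [-1.4  2.1  3.9] ty 0.89 Mpivot 0.74 grip 59.46
-1 0 f(x,y,z mod) [-1.6  2.5  5.9] ty 0.22 Mpivot -0.01 grip 59.96
15.6083
```

Swinging the lower edge out stiffens quickly: 1.6 N m by 0.034 rad. The upper edge gives softly, so the lower jaw looks rigid and the upper one is the catch. I'll go on in that direction, watching the torque.

Run:
```python
from test import *
s=-1
for th in(.03,.06,.08,.10,.12,.14,.16,.18,.2,.22,.24,.26,.275):
    servo_line(*swung(s,th),rate=.03); m,f=report(s,th)
    if abs(m)>(1.75 if th<.11 else 2.3) or f>50: print("stop");break
print(current_clock())
c=capture("side"); cv2.imwrite("pics/s2.png",cv2.resize(c["image"][160:320,200:400],(750,600)))
```

```text
-1 0.03 f(x,y,z mod) [ 0.3 -0.3 -0.7] ty 0.47 Mpivot 0.5 grip 59.83
-1 0.06 f(x,y,z mod) [-0.8 -0.9 -2.7] ty 0.48 Mpivot 0.55 grip 59.73
-1 0.08 f(x,y,z mod) [-1.1  0.8 -2.1] ty 0.73 Mpivot 0.78 grip 59.83
-1 0.1 f(x,y,z mod) [-1.3 -0.6 -3.5] ty 0.79 Mpivot 0.87 grip 59.79
-1 0.12 f(x,y,z mod) [-0.8  0.8 -5.2] ty 0.85 Mpivot 0.99 grip 60.02
-1 0.14 f(x,y,z mod) [-2.5 -0.2 -6.9] ty 0.63 Mpivot 0.77 grip 59.89
-1 0.16 f(x,y,z mod) [-2.3 -0.9 -9.6] ty 0.73 Mpivot 0.96 grip 59.84
-1 0.18 f(x,y,z mod) [ -2.   -1.4 -11.5] ty 0.74 Mpivot 1.02 grip 59.6Traceback (most recent call last):
  File "<stdin>", line 4, in <module>
host.PlanningError: the arm cannot follow that straight line within its joint ranges
```

```bash
cat >> h.py <<'E'
G0=mp(0,.05)
def pose(s,th,phi,off=np.zeros(3)):
    """tool pose: module swung th about pivot; tool pitched phi about closing axis through grasp point"""
    R=Rn.from_rotvec(ay*s*th); R2=R*Rn.from_rotvec(ax*phi)*Rn.from_quat(Q0)
    g=PV[s]+R.apply(G0-PV[s])+off
    return g+R2.as_matrix()[:,2]*.019, R2.as_quat()
E
python3 - <<'E'
from h import *
print(current_clock(),np.round(current_joint_pos(),3))
s=-1
for phi in np.arange(-.5,.51,.1):
    r=[]
    for th,o in((0,0),(.18,0),(.23,0),(.275,0),(.275,1),(.275,2)):
        R=Rn.from_rotvec(ay*s*th); off=R.apply(ax)*.018*(o>0)+n*.1*(o>1)
        q=inverse_kinematics(*pose(s,th,phi,off)); r.append(None if q is None else np.round(q[3:5],2).tolist())
    print(round(phi,1),r)
E
```

```text
17.6083 [ 0.61   0.421  1.941 -0.958  0.541  1.602]
-0.5 [[-0.66, 1.26], [-0.83, 1.21], [-0.87, 1.21], [-0.91, 1.21], [-0.91, 1.21], [-0.85, 1.35]]
-0.4 [[-0.65, 1.14], [-0.84, 1.09], [-0.89, 1.08], [-0.94, 1.08], [-0.94, 1.09], [-0.86, 1.23]]
-0.3 [[-0.63, 1.02], [-0.86, 0.96], [-0.92, 0.96], None, None, [-0.87, 1.11]]
-0.2 [[-0.6, 0.89], [-0.88, 0.83], None, None, None, [-0.88, 0.99]]
-0.1 [[-0.56, 0.76], [-0.91, 0.69], None, None, None, [-0.9, 0.85]]
-0.0 [[-0.5, 0.63], [-0.96, 0.54], None, None, None, [-0.92, 0.71]]
0.1 [[-0.4, 0.49], None, None, None, None, [-0.94, 0.56]]
0.2 [[-0.2, 0.37], None, None, None, None, [-0.95, 0.4]]
0.3 [[0.18, 0.27], None, None, [3.86, 0.24], None, [-0.95, 0.23]]
0.4 [[0.77, 0.25], None, [3.0, 0.2], [3.15, 0.29], [3.09, 0.23], None]
0.5 [[1.25, 0.33], [2.31, 0.29], [2.57, 0.35], [2.73, 0.41], [2.64, 0.36], None]
```

Joint 4 runs into its limit at this tilt. Pitching the tool -0.45 rad about the closing axis, leaning away from the neighbour, makes the whole swing feasible, so I'll go back and regrip that way.

```bash
cat > g2.py <<'E'
from test import *
E
python3 - <<'E'
from h import *
PHI=-.45
# feasibility of the whole path first, incl. place pose
for th in np.arange(0,.29,.03): assert inverse_kinematics(*pose(-1,th,PHI)) is not None,th
servo_line(*swung(-1,0),rate=.04); print(current_force())
move_gripper(.088)
servo_line(mp(0,.031+.02),Q0,rate=.08)
p,q=pose(-1,0,PHI); up=pose(-1,0,PHI,n*.02)
servo_line(*up,rate=.08); print(current_force())
print(servo_line(p,q,rate=.05,contact_N=10),current_position()-p)
move_gripper(.055); print(current_finger_gap(),current_grip_force())
import test as t
s=-1
try:
  for th in(.05,.1,.14,.18,.2,.22,.24,.26,.275):
    servo_line(*pose(s,th,PHI),rate=.03); m,f=t.report(s,th)
    if abs(m)>(1.75 if th<.11 else 2.3) or f>50: print("stop");break
except PlanningError as e: print(e)
print(current_clock(),np.round(current_joint_pos(),2))
c=capture("side"); cv2.imwrite("pics/s2.png",cv2.resize(c["image"][160:320,200:400],(750,600)))
E
```

```text
[-2.1318057   1.174794    0.81651979]
[-0.58788532 -0.1356114   0.86209994]
False [-2.86389530e-05 -4.29258302e-04 -1.75565359e-04]
0.05977730591704493 29.99820649623871
-1 0.05 f(x,y,z mod) [ 1.8 -0.6 -2.4] ty 0.02 Mpivot 0.14 grip 60.16
-1 0.1 f(x,y,z mod) [ 0.5  1.7 -4.2] ty 0.12 Mpivot 0.26 grip 60.24
-1 0.14 f(x,y,z mod) [-1.3  0.6 -4. ] ty 0.29 Mpivot 0.37 grip 59.86
-1 0.18 f(x,y,z mod) [-1.7 -0.1 -4.8] ty 0.56 Mpivot 0.65 grip 59.69
-1 0.2 f(x,y,z mod) [-3.4  0.6 -6.2] ty 0.98 Mpivot 1.06 grip 59.86
-1 0.22 f(x,y,z mod) [-4.8  0.4  2.8] ty 0.64 Mpivot 0.42 grip 60.01
-1 0.24 f(x,y,z mod) [-1.7 -1.  -3. ] ty 0.55 Mpivot 0.58 grip 59.7
-1 0.26 f(x,y,z mod) [-1.7 -1.1 -3.2] ty 0.57 Mpivot 0.6 grip 59.74
-1 0.275 f(x,y,z mod) [-0.4 -0.4 -4.1] ty 0.59 Mpivot 0.68 grip 59.98
23.2167 [ 0.8   0.63  1.67 -0.93  1.15  1.71]
```

View pics/s2.png

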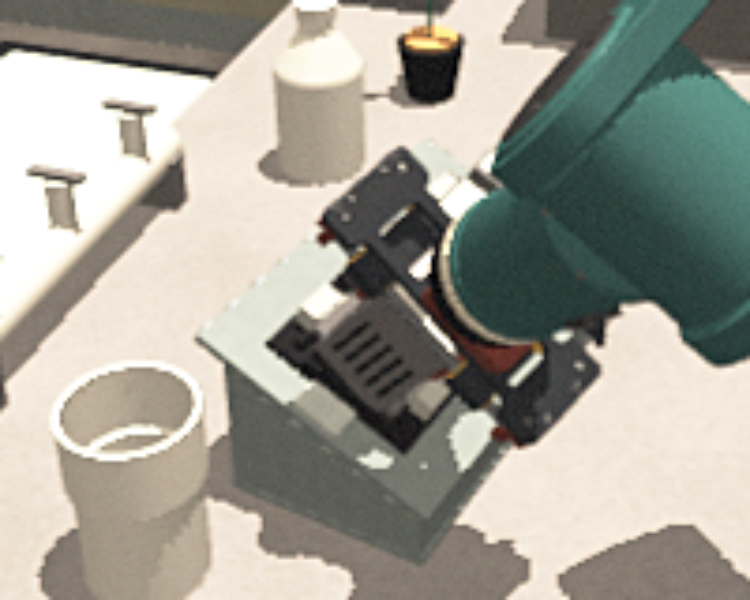

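The upper edge is out past its catch, and the load dropped at 0.22 rad. Now I'll draw the lower lug out along the module's x, watching the force.

Run:
```python
from h import *
import test as t
PHI=-.45; s=-1; th=.275
sx=Rn.from_rotvec(ay*s*th).apply(ax); sn=Rn.from_rotvec(ay*s*th).apply(n)
try:
  for d in(.003,.006,.009,.012,.015,.018):
    th2=th+min(d,.006)/.006*.02
    P=pose(s,th2,PHI,sx*d)
    if inverse_kinematics(*P) is None: P=pose(s,th,PHI,sx*d)
    servo_line(*P,rate=.03); print(d,end=" "); m,f=t.report(s,th)
    if f>30: print("stop");break
  else:
    for h in(.008,.016,.03):
        servo_line(*pose(s,th,PHI,sx*.018+n*h),rate=.04); print(h,end=" "); m,f=t.report(s,th)
        if f>25: print("stop"); break
except PlanningError as e: print(e)
print(current_clock(),np.round(current_joint_pos(),2))
c=capture("side"); cv2.imwrite("pics/s3.png",cv2.resize(c["image"][160:320,200:400],(750,600)))
```

```text
0.003 -1 0.275 f(x,y,z mod) [-0.1  0.5  0.2] ty -0.01 Mpivot -0.02 grip 60.23
0.006 -1 0.275 f(x,y,z mod) [-0.1 -0.5  0.7] ty -0.04 Mpivot -0.06 grip 60.06
0.009 -1 0.275 f(x,y,z mod) [-3.4 -0.1  3.9] ty 0.4 Mpivot 0.16 grip 59.92
0.012 -1 0.275 f(x,y,z mod) [-4.1 -0.5  5. ] ty 0.23 Mpivot -0.09 grip 59.74
0.015 -1 0.275 f(x,y,z mod) [-4.8 -0.1  5. ] ty 0.17 Mpivot -0.19 grip 59.65
0.018 -1 0.275 f(x,y,z mod) [-4.6 -0.6  5.5] ty 0.23 Mpivot -0.16 grip 59.57
0.008 -1 0.275 f(x,y,z mod) [-0.7 -0.3 -0.4] ty -0.06 Mpivot -0.07 grip 59.9
0.016 -1 0.275 f(x,y,z mod) [-0.1  0.2  0. ] ty -0.02 Mpivot -0.03 grip 59.9
0.03 -1 0.275 f(x,y,z mod) [-0.  -0.5 -0.4] ty 0.0 Mpivot 0.02 grip 59.57
25.9583 [ 0.8   0.57  1.65 -0.9   1.19  1.65]
```

View pics/s3.png

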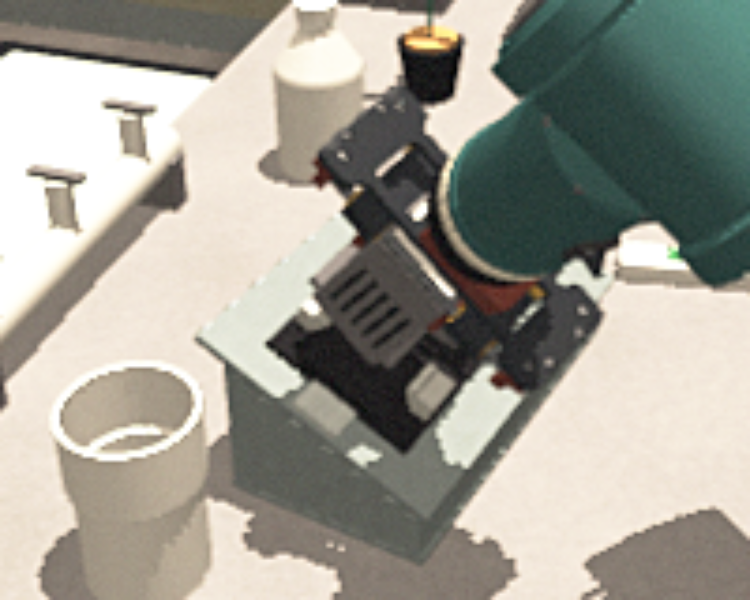

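The module is free of the rail. I'll lift it, carry it to above the pocket and check its pose in the hand.

```bash
cat >> h.py <<'E'
PHI=-.45
cy=np.array([np.cos(np.radians(82.977)),np.sin(np.radians(82.977)),0]); cx=np.array([cy[1],-cy[0],0]); ez=np.array([0,0,1.])
PK=np.array([.5320,-.2440,.006])+.046*cy
M0=np.stack([ax,ay,n],1)
REL=M0.T@(Rn.from_rotvec(ax*PHI)*Rn.from_quat(Q0)).as_matrix()  # tool in module axes
def place(h,flip=1,d=np.zeros(3),tilt=Rn.identity()):
    M=tilt.as_matrix()@np.stack([cx*flip,cy*flip,ez],1); R=M@REL
    g=PK+ez*h+d+M[:,2]*.05
    return g+R[:,2]*.019,Rn.from_matrix(R).as_quat()
def modframe():
    """expected module origin, axes from tool"""
    R=Rn.from_quat(current_orientation()).as_matrix(); M=R@REL.T; g=np.array(current_position())-R[:,2]*.019
    return g-M[:,2]*.05,M
E
python3 - <<'E'
from h import *
for f in(1,-1): print(f,[inverse_kinematics(*place(h,f)) for h in(.2,.0)])
s=-1;th=.275;sx=Rn.from_rotvec(ay*s*th).apply(ax)
p=np.array(current_position())
servo_line(p+[-.03,0,.13],rate=.15); print("lifted",modframe()[0],np.linalg.norm(modframe()[0]-[.5661,.197,.095]),current_grip_force())
sleep(.25)
move_ptp(*place(.2,1)); print(current_clock(),current_grip_force(),modframe())
for nme in("side","scene"):
    c=capture(nme); np.savez(f"h_{nme}.npz",**c); s=silhouettes(nme,"knob_module"); o,M=modframe()
    for k in s[:2]:
        q=(pts(c,k["region"])-o)@M; print(nme,k["conf"],k["xy"],len(q),np.percentile(q,[2,10,50,90,98],axis=0).round(3).tolist())
    cv2.imwrite(f"pics/h_{nme}.png",c["image"])
a=cv2.imread("pics/h_side.png")[60:260,260:460];b=cv2.imread("pics/h_scene.png")[130:330,110:310]
cv2.imwrite("pics/h.png",cv2.resize(np.hstack([a,b]),(800,400)))
E
```

```text
1 [array([-0.19882162,  0.32054412,  1.62796689, -0.48411715,  1.19944005,
        0.10391651]), array([-0.19882162,  0.58786538,  1.79906582, -0.63170587,  0.82483767,
        0.37629173])]
-1 [array([-0.71010124,  0.41781051,  1.47261651,  0.37101098,  1.51672683,
        2.48375333]), array([-0.71010124,  0.65308971,  1.63496777,  0.40820222,  1.14813704,
        2.32919709])]
lifted [0.5519288  0.27920912 0.27165382] 0.19536052265663248 29.99796599149704
29.075 29.99801605939865 (array([ 0.53781589, -0.19761151,  0.20595927]), array([[ 9.92585443e-01,  1.21548869e-01, -1.04360629e-04],
       [-1.21548889e-01,  9.92585437e-01, -1.17717292e-04],
       [ 8.92789948e-05,  1.29533475e-04,  9.99999987e-01]]))
side 0.61 [358.4, 143.6] 552 [[-0.035, -0.015, 0.003], [-0.03, 0.011, 0.009], [-0.005, 0.031, 0.044], [0.023, 0.034, 0.08], [0.028, 0.036, 0.085]]
scene 0.95 [199.1, 169.2] 1566 [[-0.025, -0.036, 0.006], [-0.009, -0.036, 0.011], [0.028, -0.015, 0.05], [0.032, 0.024, 0.083], [0.038, 0.032, 0.094]]
scene 0.39 [179.3, 275.2] 584 [[-0.028, -0.127, -0.195], [-0.015, -0.12, -0.193], [0.008, -0.098, -0.19], [0.018, -0.071, -0.157], [0.023, -0.063, -0.155]]
```

View pics/h.png

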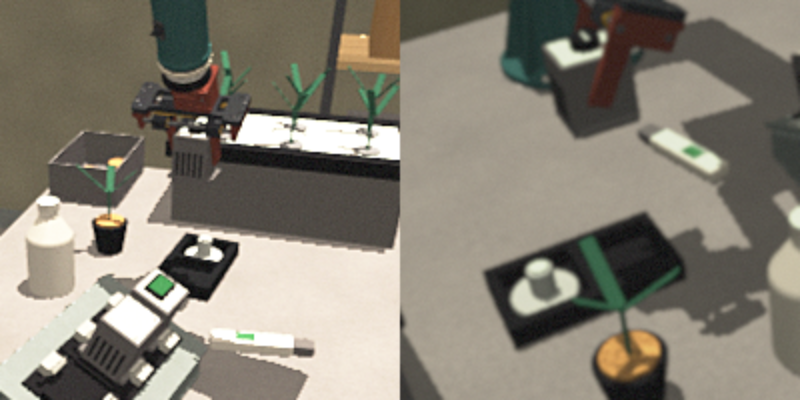

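The module hangs upright in the fingers above the pocket, and the two other modules are still on the rail. I'll measure its residual tilt and offset from plane fits of its faces.

Run:
```python
from h import *
o,M=modframe()
for nme in("scene","side"):
    c=dict(np.load(f"h_{nme}.npz")); q=(pts(c,np.ones((400,640),bool))-o)@M
    q=q[(abs(q[:,0])<.045)&(abs(q[:,1])<.05)&(q[:,2]>-.01)&(q[:,2]<.1)]
    for lab,ai,v in(("x+",0,.03),("y-",1,-.035),("y+",1,.035),("top",2,.08)):
        k=abs(q[:,ai]-v)<.009; 
        for a2,l in((0,.026),(1,.031)):
            if a2!=ai: k&=abs(q[:,a2])<l
        if ai!=2: k&=(q[:,2]>.014)&(q[:,2]<.072)
        a=q[k]
        if len(a)<80: continue
        for _ in range(4):
            A=np.c_[np.delete(a,ai,1),np.ones(len(a))]; s=np.linalg.lstsq(A,a[:,ai],rcond=None)[0]; r=a[:,ai]-A@s; a=a[abs(r)<max(.002,1.5*r.std())]
        mid=[0,0,0.045]; mid=np.delete(mid,ai); print(nme,lab,len(a),"slopes",s[:2].round(3),"at mid",round(float(mid@s[:2]+s[2]),4),"rms",r.std().round(4))
    print(nme,"zmin",np.percentile(q[:,2],1),len(q))
```

```text
scene x+ 482 slopes [-0.002  0.002] at mid 0.0295 rms 0.0009
scene y- 162 slopes [0.002 0.009] at mid -0.0357 rms 0.0004
scene top 192 slopes [ 0.004 -0.003] at mid 0.0817 rms 0.0007
scene zmin 0.005884600827547588 2035
side y+ 170 slopes [-0.001  0.013] at mid 0.0324 rms 0.0011
side zmin 0.002830901647488558 664
```

The tilt is about 0.01 rad and the offset 1–2 mm, so it can go down.

Run:
```python
from h import *
d=.001*cy
servo_line(*place(.035,1,d),rate=.12); print(current_force())
w=servo_line(*place(.006,1,d),rate=.04,contact_N=8); print(w,current_position()-place(.006,1,d)[0],current_force(),modframe()[0]-PK)
if not w:
    w=servo_line(*place(-.004,1,d),rate=.015,contact_N=6); print(w,current_force(),modframe()[0]-PK)
sleep(.3); print(current_clock(),current_grip_force())
c=capture("side"); cv2.imwrite("pics/p_side.png",c["image"])
c2=capture("scene"); cv2.imwrite("pics/p_scene.png",c2["image"]); np.savez("p_scene.npz",**c2)
a=c["image"][130:250,300:420];b=c2["image"][200:320,140:260]
cv2.imwrite("pics/p.png",cv2.resize(np.hstack([a,b]),(800,400)))
q=(pts(c2,np.ones((400,640),bool))-PK)@np.stack([cx,cy,ez],1)
k=(abs(q[:,0])<.026)&(abs(q[:,1])<.03)&(q[:,2]>.06)&(q[:,2]<.089); print("top z",len(q[k]),np.percentile(q[k][:,2],[5,30,50,70,95]))
```

```text
[-0.21427575 -0.46193869 -3.97022527]
False [ 1.01485639e-04 -4.58414405e-05  3.30817436e-05] [ 0.62330128 -0.4607614  -3.39388652] [0.00022558 0.00094396 0.00603247]
True [1.20597684 0.57308952 3.38668041] [ 0.00022072  0.00083873 -0.0004356 ]
32.4667 29.99950110912323
top z 210 [0.07951504 0.08080458 0.0816228  0.08219377 0.08723677]
```

View pics/p.png

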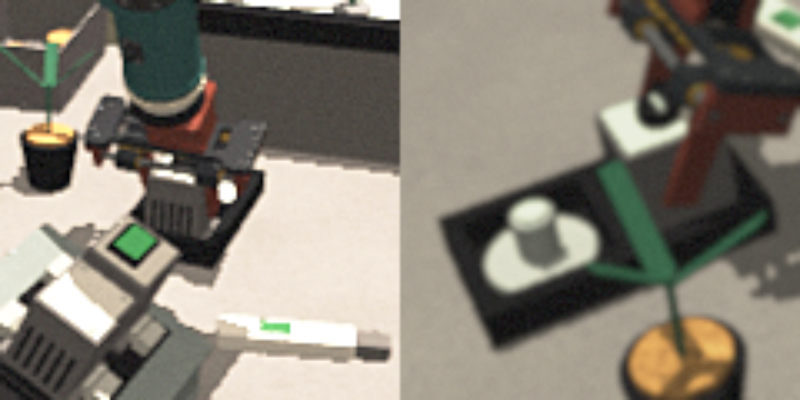

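Contact came at floor height (-0.4 mm) with the pose aligned, so the module is in the pocket. Releasing and retreating along the tool axis.

Run:
```python
from h import *
move_gripper(.088); sleep(.1); print(current_finger_gap(),current_grip_force(),current_force())
z=Rn.from_quat(current_orientation()).as_matrix()[:,2]; p=np.array(current_position())
print(servo_line(p-z*.12,rate=.1,contact_N=10))
servo_line(p-z*.12+[0,0,.15],rate=.2); sleep(.3)
c=capture("scene"); q=(pts(c,np.ones((400,640),bool))-PK)@np.stack([cx,cy,ez],1)
t=q[(abs(q[:,0])<.05)&(abs(q[:,1])<.05)&(abs(q[:,2]-.08)<.005)]
print(cv2.minAreaRect((t[:,:2]*1000).astype(np.float32)),np.median(t[:,2]),np.linalg.lstsq(np.c_[t[:,:2],np.ones(len(t))],t[:,2],rcond=None)[0].round(4))
a=c["image"][60:360,120:520]; cv2.imwrite("pics/end.png",cv2.resize(a,(800,600))); print(current_clock())
```

```text
0.08756224028544338 0.0 [0.06252185 1.30136115 0.46163003]
False
((0.8748645782470703, -0.4911308288574219), (62.98518753051758, 70.26934051513672), 0.4742383360862732) 0.08080639193381536 [-0.0227  0.009   0.0808]
35.8917
```

View pics/end.png

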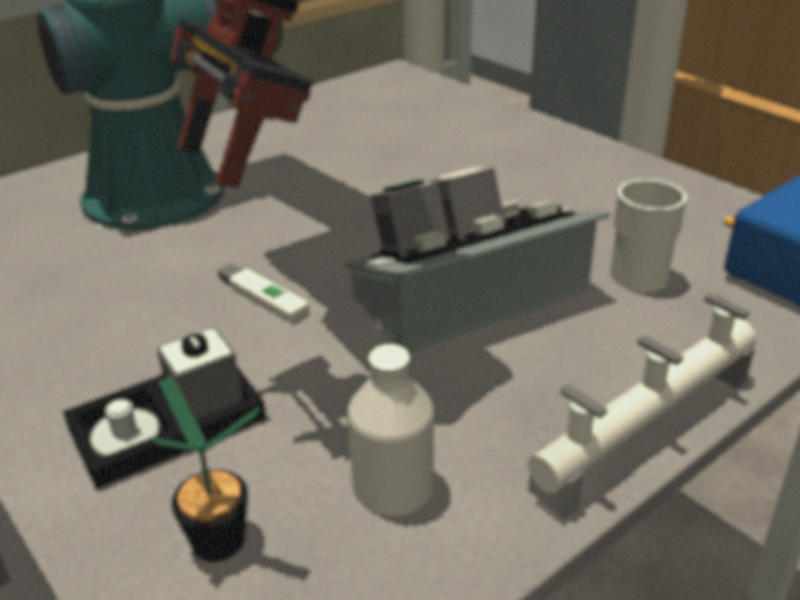

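The module sits knob up in the pocket, centred within 1 mm and flat. The other two modules are still clipped on and nothing else has visibly moved.

```bash
python3 -c "from bench import *; print(close_job())"
```

```text
the job is handed in; nothing more can be done
None
```

The knob module is off the rail and sits flat, knob up and released in the empty pocket, within about 1 mm of centre; I handed the job in at about 36 s of the 64 s allowed, and it returned no verdict.

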